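# File a stone box in the one empty cell of a shuttered deposit tray

## Task

Put the loose stone box away in the tray's one empty cell: the sprung shutters hide what is inside, so feel down through them for the cell that is not yet full. Then lay the box on that cell's shutters, lengthwise, and press it down flat onto the floor of the cell so that the shutters close above it. Go gently, without leaning hard on the tray, and leave the loupe, the tweezers and the dish where they are.

Things in the scene. Friction and masses are not known exactly. Their poses are not given: they have to be found in the camera images.
- stone_box: The closed white plastic stone box to be put away, 26 mm wide along its own x, 62 mm long along its own y, 16 mm high, about 25 g; it lies flat on the counter. Origin: centre of its underside. Rigid, its lid does not open.
- tray: Low grey steel tray, fixed on the counter, 150 mm along its own x, 158 mm along its own y, its flat top deck 50 mm above its underside. Brass lock on its -x face. Origin: centre of its underside. It has six cells, 3 along x by 2 along y, each 42 mm wide (tray x) and 70 mm long (tray y) inside, between 6 mm walls; floor 8 mm above the underside, 42 mm below the deck.
- deck (a point): Centre of the tray's top deck, 50 mm above its underside. Flush with it a pair of 20 mm dark sprung shutters closes each cell; they meet on the cell's middle line (along tray y) and hinge at its long walls. They bear the stone box's weight; 1 to 5 N on the middle line folds them down against the walls, leaving a clear gap of about 32 mm, and they spring shut when left.
- floor (a point): Centre of the tray at cell floor level, 8 mm above its underside. Five of the six cells, changing every time, hold a box like the stone box lying flat on the floor, its lid 26 mm below the deck; one is empty and the shutters hide which. A shut fingertip pushed down the middle of a cell stops 26 mm below the deck if it is full, 42 mm if empty. A box pressed onto the floor is clear of the shutters.
- cell_1 (a point): Centre of the closed shutters of cell 1 (-x column, +y row of the tray), level with the top deck; axes as the tray's.
- cell_2 (a point): Centre of the closed shutters of cell 2 (middle column, +y row of the tray), level with the top deck; axes as the tray's.
- cell_3 (a point): Centre of the closed shutters of cell 3 (+x column, +y row of the tray), level with the top deck; axes as the tray's.
- cell_4 (a point): Centre of the closed shutters of cell 4 (-x column, -y row of the tray), level with the top deck; axes as the tray's.
- cell_5 (a point): Centre of the closed shutters of cell 5 (middle column, -y row of the tray), level with the top deck; axes as the tray's.
- cell_6 (a point): Centre of the closed shutters of cell 6 (+x column, -y row of the tray), level with the top deck; axes as the tray's.
- loupe: Bystander: small folding loupe, 26 x 35 x 14 mm, lying on the counter. Origin: centre of its underside.
- tweezers: Bystander: steel tweezers, 164 mm long along their own y, 11 mm wide, 10 mm high, lying at the back of the counter behind the tray. Origin: middle of the underside.
- dish: Bystander: round white porcelain dish, 65 mm across, 17 mm high. Origin: centre of its underside.

How it is judged:
At the end, for the whole second after the job is handed in: The stone box lies flat (within 0.15 rad) and at rest on the floor of one cell: its underside less than 14 mm above the tray's underside (the floor is at 8 mm) and its centre within 13 mm of the cell's centre, seen from above ((horizontal distance between stone_box and cell_1 below 0.013 m or horizontal distance between stone_box and cell_2 below 0.013 m or horizontal distance between stone_box and cell_3 below 0.013 m or horizontal distance between stone_box and cell_4 below 0.013 m or horizontal distance between stone_box and cell_5 below 0.013 m or horizontal distance between stone_box and cell_6 below 0.013 m) and z of stone_box in the frame of tray below 0.014 m and angle between stone_box's own z axis and vertical below 0.15 rad and linear speed of stone_box below 0.01 m/s); the robot touches nothing.
It fails at once if anything presses on the tray or its shutters with more than 100 N (contact force between anything else and tray above 100 N).
It fails at once if the loupe, the tweezers or the dish is moved by more than 30 mm (distance of any of loupe, tweezers, dish from where it was at the start of the episode above 0.03 m).
It also fails if it takes over 61 s, if anything falls off the work surface, if the arm or the gripper's body presses on something with over 40 N, if the wrist force passes 120 N, or if a joint passes its speed limit or range.

## Robot

A 6-joint arm with a two-finger parallel gripper is mounted at the origin on a cart in front of the work surface, level with it; the furniture and walls round the work are solid. World frame = base frame: x ahead of the robot, y to its left, z up, the work surface at z = 0. Lengths are in m, angles in rad, forces in N, time in s.
With the tool pointing down it reaches from about 0.4 to 0.825 m from the base axis. Payload 7 kg.
Tool frame: the origin (TCP) lies on the centre line of the jaws, within the pads' length; the fingertips stand 14 mm ahead of it and the grasp point (between the pads) lies 5 mm behind it; z points along the fingers, y is the line along which they close (so a half turn about z gives the same grasp; the last joint's range is limited). The gripper opens to 88 mm and grips with 3 to 60 N. Pads are 19 mm wide; open, the fingers measure 130 mm over their backs; the gripper's body (78 mm by 193 mm) begins 47 mm behind the grasp point.
Start: joints at [-0.972, 0.359, 0.012, 0, -1.224, -0.288], TCP at [0.206, -0.643, 0.241] pointing down, gripper open.
Joint ranges: [-3.07, 3.07], [-1.43, 2.12], [-1.02, 1.25], [-3.03, 1.67], [-3.05, -0], [-3.03, 3.03]. Speed limits (rad/s): [2.39, 2.39, 3.01, 3.14, 3.14, 3.14].

## Interface

Orientations are given as [roll, pitch, yaw] about the fixed x, y, z axes, in that order (R = Rz(yaw) Ry(pitch) Rx(roll)).
In Python, from station import arm gives the robot as it stands.
- The arm moves only by the tool move_arm, never from a script. Its argument "rows" is a list of rows, each an object with "translation": the shift along the tool's x, y, z in cm, a list of three; "rot": the turn, a rotation vector about the tool's x, y, z in degrees, a list of three; "hand": the closure, from 0 (fully open) to 1 (shut). A call has 1 to 8 rows; each row is the pose to reach, as a shift and turn from the pose commanded when the call began, along the tool's axes at that moment; what a row does not reach only later rows make up. A row lasts 1/12 s, in which the tool goes at most 41.7 mm and 7.16 degrees, less where a joint would pass 70% of its speed; a pose out of reach is approached as far as the arm can. A call with a gripper value outside its range is refused whole. The fingers move at their own pace and stop on an object; "squeeze" is the grip in N (left out, the last holds). Time passes only in rows, so rows that repeat a pose let the fingers close. It gives the time, the measured TCP pose, the force, the opening and the grip force at its end, in the units of the state.
- arm.get_state(): the state, without advancing time (a new reading comes with each control period).
- arm.grab_frame(name): name is "scene" or "top" or "wrist"; returns (picture, depth): 480x640x3 uint8, red, green, blue; 480x640 float32, m along the optical axis (not along the pixel's ray), 0 where there is no reading.
- arm.camera_params(name): a dict with "vfov" (degrees; the focal length in pixels is half the picture's height over the tangent of half this angle, whatever the lens; pixels are square), "cx", "cy" (the principal point, pixels), "position" and "orientation" of the camera in the world; the wrist camera has in their place "tool_from_camera" (4x4, takes a point from camera to tool coordinates, whose origin is the TCP and whose axes are the flange's). Camera axes: x right, y down, z forward; pixel columns grow to the right and rows downward; lengths in m; the calibration is good to about 2 mm. A picture is of the moment at which its call begins: read the wrist's pose just before it. camera_params takes no time and is no camera call.
- arm.job_done(): hands the job in; it is judged then, once.
Trained networks look in the newest picture that a camera, given by its name, has taken for a name from the list of things; names that differ only in an ending like _2 or _b are one class to them, and where a whole thing is asked for, a point or a joint stands for the part that bears it (a point fixed in the world has none). Each returns a list of dicts, best first, with "p" (0 to 1); they miss things now and then, are a little off and sometimes report something else, mostly with a low value. They report only what shows in the picture. A call takes as long as a camera call.
- arm.search_frame(label, camera): "point" ([x, y, z] in m, in the coordinates of the camera as it stood for that picture, good to about 4 mm: the middle of the surface that is visible of it).
- arm.pinpoint(label, camera): "point" ([x, y, z] in m, in the coordinates of the camera as it stood for that picture, good to about 4 mm: a listed point, or the origin of a listed thing).
The state is a dict: "t": time; "q": joint angles; "qd": joint speeds; "joint_efforts": joint torques, N m; "eef_pos": TCP position; "ee_rot": TCP orientation; "force": force on the tool from outside, world axes, zero at the start; "moment": the same for the moment, N m; "width": finger opening in m; "gripper_force": force on a finger pad.
Only numpy, scipy, OpenCV 4.12 (cv2) and the standard library are available. Lean on these libraries where they do the work, as an engineer would, in place of code of your own. Each camera call takes 0.05 s, during which the arm holds its last target. There are 200 camera calls.

## Working session

There is one attempt and no reset: what is moved stays moved. The work goes in short steps, Python scripts to look and compute and a tool call to move; the robot and the scene stay as the last step left them, time stands still between calls to the robot, and variables do not carry over. Pictures are saved under pics/ and viewed, at most 10 in all, crops included, and the job is handed in when it is done.

Besides the shell and the picture viewer there is one more tool, called after "Emit:" in YAML: its name, and indented under it one key for each argument. move_arm: Moves the arm, as the interface text tells. Its arguments: {"type":"object","properties":{"rows":{"type":"array","items":{"type":"object","properties":{"translation":{"type":"array","items":{"type":"number"}},"rot":{"type":"array","items":{"type":"number"}},"hand":{"type":"number"}}}},"squeeze":{"type":"number"}},"required":["rows"]}

```bash
mkdir -p pics; ls; cat > h.py <<'E'
import numpy as np, cv2
from scipy.spatial.transform import Rotation as R
from station import arm
def camT(name):
    c=arm.camera_params(name)
    T=np.eye(4)
    if 'tool_from_camera' in c:
        s=arm.get_state(); T[:3,:3]=rot(s['ee_rot']); T[:3,3]=s['eef_pos']; return T@np.array(c['tool_from_camera'])
    T[:3,:3]=rot(c['orientation']); T[:3,3]=c['position']; return T
def rot(o):
    o=np.array(o,float)
    if o.shape==(3,3): return o
    return R.from_euler('xyz',o).as_matrix() if o.size==3 else R.from_quat(o).as_matrix()
def K(name,h=480):
    c=arm.camera_params(name); f=h/2/np.tan(np.radians(c['vfov'])/2); return f,c['cx'],c['cy']
def cloud(d,name,T):
    f,cx,cy=K(name); v,u=np.mgrid[:480,:640]
    P=np.stack([(u-cx)/f*d,(v-cy)/f*d,d],-1)
    return P@T[:3,:3].T+T[:3,3]
E
python3 - <<'E'
from h import *
print(arm.get_state()); 
for n in ('scene','top','wrist'): print(n,arm.camera_params(n))
T=camT('top'); img,d=arm.grab_frame('top'); cv2.imwrite('pics/top.png',img[:,:,::-1]); np.savez('top.npz',d=d,T=T,img=img)
for l in ['stone_box','tray','deck','cell_1','loupe','tweezers','dish','floor']:
    for r in arm.pinpoint(l,'top')[:6]: print(l,round(r['p'],2),(T[:3,:3]@r['point']+T[:3,3]).round(4))
E
```

```text
pics
{'t': 0.0, 'q': array([-9.71898774e-01,  3.59359806e-01,  1.10572240e-02, -3.49936492e-04,
       -1.22409824e+00, -2.88126894e-01]), 'qd': array([ 0.00036105,  0.00037853, -0.00126128,  0.002302  , -0.00065401,
       -0.00103723]), 'joint_efforts': array([ 9.44304229e-04, -5.82711160e+01,  2.93062592e+01,  6.99709520e+00,
        6.88963104e-03, -1.85733165e-04]), 'eef_pos': array([ 0.20625895, -0.64222214,  0.23963951]), 'ee_rot': array([ 3.13996082e+00, -1.40568250e-04, -2.83094105e+00]), 'force': array([ 0.30507003, -0.75481646, -0.65485673]), 'moment': array([ 0.0279973 , -0.07429077, -0.00168651]), 'gripper_force': 0.0, 'width': 0.08729955474110862}
scene {'vfov': 45.96845396536072, 'cx': 325.322838540771, 'cy': 241.65032401526935, 'position': array([0.10742371, 0.81891843, 0.64212367]), 'orientation': array([-2.3103243 , -0.00683961, -2.42052271])}
top {'vfov': 45.70983747813767, 'cx': 320.24840155948095, 'cy': 231.44933226078848, 'position': array([0.36098905, 0.36601322, 0.98404677]), 'orientation': array([-2.96060035, -0.03774297, -1.54649675])}
wrist {'vfov': 58.23755026051638, 'cx': 321.6940240240089, 'cy': 240.69143483228274, 'tool_from_camera': array([[ 3.34648912e-04, -9.59786937e-01, -2.80729270e-01,
         7.53994074e-02],
       [ 9.99999874e-01,  4.26508925e-04, -2.66124102e-04,
         2.67385629e-04],
       [ 3.75155976e-04, -2.80729145e-01,  9.59786959e-01,
        -1.44173129e-01],
       [ 0.00000000e+00,  0.00000000e+00,  0.00000000e+00,
         1.00000000e+00]])}
tray 0.63 [ 0.4969  0.2054 -0.001 ]
deck 0.59 [0.5011 0.1992 0.0475]
cell_1 0.97 [0.4454 0.1631 0.0508]
cell_1 0.9 [0.4562 0.2396 0.0485]
cell_1 0.84 [0.4964 0.1644 0.046 ]
cell_1 0.83 [0.5435 0.1583 0.0489]
cell_1 0.73 [0.5499 0.2354 0.0498]
loupe 0.79 [ 4.052e-01  4.226e-01 -4.000e-04]
tweezers 0.81 [ 0.6524  0.3131 -0.0039]
dish 0.76 [ 4.058e-01  5.374e-01 -2.000e-04]
```

View pics/top.png

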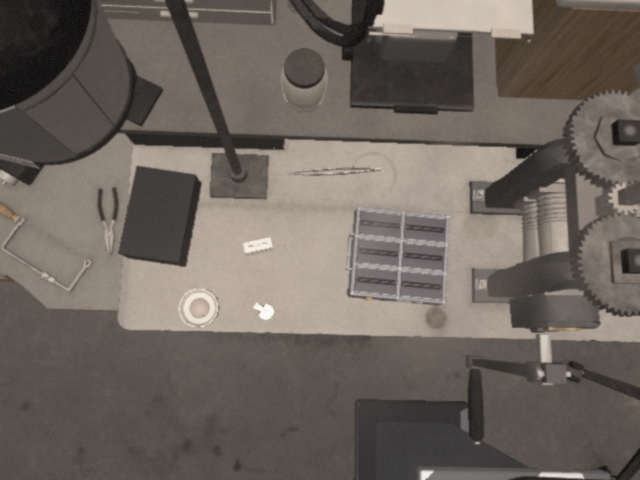

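The picture shows the tray at (400,255), its brass lock towards the robot at (370,297). The white box is at (258,245), the loupe at (263,311), the dish at (198,307) and the tweezers at (335,171). There is a lamp post at (240,175) and a tall rolling mill at (540,230).

```bash
python3 - <<'E'
from h import *
z=np.load('top.npz'); d,T,img=z['d'],z['T'],z['img']; P=cloud(d,'top',T)
print('table z',np.median(P[280:320,300:340,2]))
def rect(m,n):
    c=P[m][:,:2].astype(np.float32); r=cv2.minAreaRect(c*1000); print(n,len(c),[np.round(x,1) for x in r],'med',c.mean(0), 'z',np.percentile(P[m][:,2],[10,50,90]))
v,u=np.mgrid[:480,:640]
m=(abs(u-258)<25)&(abs(v-245)<15)&(P[...,2]>.009)&(P[...,2]<.03); rect(m,'box')
m2=(abs(u-258)<25)&(abs(v-245)<15)&(img.min(-1)>170); rect(m2,'boxwhite')
m=(abs(u-400)<60)&(abs(v-255)<55)&(P[...,2]>.042)&(P[...,2]<.058); rect(m,'tray')
# heightmap obstacles
ok=(d>0)&(P[...,2]>.06)&(P[...,0]>0.1)&(P[...,0]<.8)&(P[...,1]>-.2)&(P[...,1]<.8)
H,xe,ye=np.histogram2d(P[ok][:,0],P[ok][:,1],bins=[np.arange(.1,.81,.05),np.arange(-.2,.81,.05)],weights=None)
M=np.zeros_like(H)
np.maximum.at(M,(np.digitize(P[ok][:,0],xe)-1,np.digitize(P[ok][:,1],ye)-1),P[ok][:,2])
print('y',(ye[:-1]*100).round().astype(int))
for i in range(len(M)): print(round(xe[i],2),(M[i]*100).round().astype(int))
c=cv2.resize(img[190:320,180:460,::-1],None,fx=2.8,fy=2.8,interpolation=cv2.INTER_CUBIC); cv2.imwrite('pics/c1.png',c)
s,ds=arm.grab_frame('scene'); cv2.imwrite('pics/scene.png',s[:,:,::-1])
Ts=camT('scene')
for l in ['stone_box','tray','deck','cell_1','loupe','tweezers','dish']:
    for r in arm.pinpoint(l,'scene')[:6]: print(l,round(r['p'],2),(Ts[:3,:3]@r['point']+Ts[:3,3]).round(4))
E
```

```text
table z -0.001260186101121108
box 22 [array([513.8, 441.7]), array([14.2, 41.6]), np.float64(14.2)] med [0.51486325 0.43930423] z [0.00917919 0.00989706 0.01678105]
boxwhite 322 [array([515.1, 442.9]), array([21.7, 50.9]), np.float64(13.4)] med [0.51436687 0.4421056 ] z [0.00330869 0.00605823 0.00842688]
tray 8213 [array([498.9, 199.9]), array([158.6, 150.9]), np.float64(86.2)] med [0.4972598  0.20027179] z [0.04617914 0.04838882 0.05054956]
y [-20 -15 -10  -5   0   5  10  15  20  25  30  35  40  45  50  55  60  65
  70  75]
0.1 [0 0 0 0 0 0 0 0 0 0 0 0 0 0 0 0 0 0 0 0]
0.15 [ 0  0  0  0 27 20  0  0  0  0  0  0  0  0  0  0  0  0  0  0]
0.2 [ 0  0  0  0 30  0  0  0  0  0  0  0  0  0  0  0  0  0  0  0]
0.25 [ 0  0  0 11  0  0  0  0  0  0  0  0  0  0  0  0  0  0  0  0]
0.3 [ 0  0  0 13 12  0  0  0  0  0  0  0  0  0  0  0  0  0  0  0]
0.35 [ 0  0 19 33 33  0  0  0  0  0  0  0  0  0  0  0  0  0  0  0]
0.4 [ 0  0 19 36 34  0  0  0  0  0  0  0  0  0  0  0  0  0  0  0]
0.45 [ 0  0  0 36 34  0  0  0  0  0  0  0  0  0  0  6  6  6  0  0]
0.5 [ 0  0  0 38 33  0  0  0  0  0  0  0  0  0 63 64 56 46  0  0]
0.55 [ 0  0  0 36 34  0  0  0  0  0  0  0  0  0 65 65  6  6  0  0]
0.6 [ 0  0  0 36 44  0  0  0  0  0  0  0  0 55 59 45  6  0  0  0]
0.65 [ 0  0 12 33 44 12 12 12 12 12 12 12 12 12 12 45 13 12  0  0]
0.7 [ 0 20 27 40 40 40 37 37 37 41 40 22 19 12 12 13 13  0  0  0]
0.75 [12 25 34 40 40 39 37 37 37 37 31 24 19 12 12 12 13 12  0  0]
stone_box 0.98 [0.5125 0.4392 0.001 ]
tray 0.59 [ 0.4965  0.1985 -0.0013]
tray 0.53 [0.5064 0.2358 0.0598]
cell_1 0.96 [0.4496 0.1616 0.0506]
cell_1 0.89 [0.5504 0.2358 0.0495]
cell_1 0.85 [0.5059 0.2323 0.0552]
cell_1 0.83 [0.4542 0.2402 0.0485]
cell_1 0.78 [0.496  0.1635 0.0537]
cell_1 0.72 [0.5427 0.1596 0.0501]
loupe 0.61 [0.4035 0.4278 0.0006]
tweezers 0.84 [0.6535 0.3073 0.0023]
dish 0.95 [ 0.4066  0.5356 -0.0048]
```

View pics/scene.png

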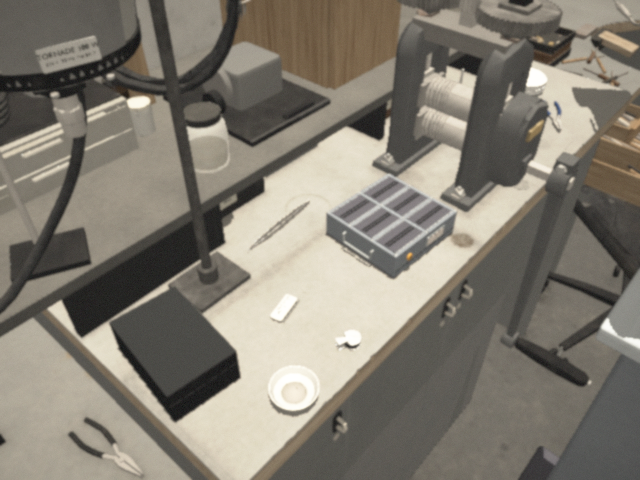

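View pics/c1.png

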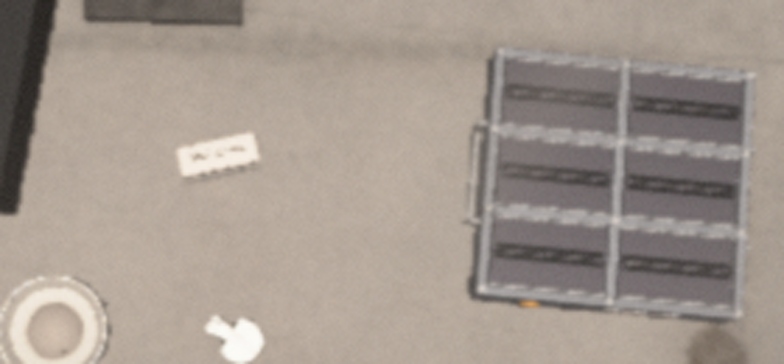

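The scene view agrees: box at (285,307), loupe (350,338), dish (293,390), tray (390,220). The mill beside the tray and the motor on the post are the obstacles to stay clear of, so I'll check those clearances next.

```bash
python3 - <<'E'
from h import *
z=np.load('top.npz'); d,T=z['d'],z['T']; A=cloud(d,'top',T)[d>0]
s,ds=arm.grab_frame('scene'); B=cloud(ds,'scene',camT('scene'))[ds>0]
np.save('scene_pts.npy',B)
C=np.vstack([A,B]); 
m=(C[:,1]>-.3)&(C[:,1]<.13)&(C[:,0]>.3)&(C[:,2]>.06)
for zl in np.arange(.05,.6,.05):
    q=C[m&(C[:,2]>zl)&(C[:,2]<zl+.05)&(C[:,0]<.62)]
    if len(q)>20: print('mill z',zl.round(2),len(q),'ymax',np.percentile(q[:,1],99).round(3),'x',np.percentile(q[:,0],[1,99]).round(3))
for y in np.arange(-.3,.1,.05):
    q=C[m&(C[:,1]>y)&(C[:,1]<y+.05)&(C[:,0]<.75)]; print('mill y',y.round(2),len(q),q[:,2].max().round(3) if len(q) else 0)
m=(C[:,0]>.3)&(C[:,0]<.7)&(C[:,1]>.3)&(C[:,1]<.8)
for zl in np.arange(.1,.75,.05):
    q=C[m&(C[:,2]>zl)&(C[:,2]<zl+.05)]
    if len(q)>20: print('motor z',zl.round(2),len(q),'x',np.percentile(q[:,0],[1,99]).round(3),'y',np.percentile(q[:,1],[1,99]).round(3))
E
```

```text
mill z 0.05 4699 ymax 0.045 x [0.301 0.617]
mill z 0.1 7008 ymax 0.045 x [0.302 0.617]
mill z 0.15 10726 ymax 0.044 x [0.38  0.615]
mill z 0.2 4340 ymax 0.044 x [0.41  0.618]
mill z 0.25 7113 ymax 0.035 x [0.436 0.618]
mill z 0.3 13551 ymax 0.041 x [0.396 0.617]
mill z 0.35 977 ymax -0.006 x [0.442 0.619]
mill y -0.3 105 0.122
mill y -0.25 45 0.122
mill y -0.2 28 0.12
mill y -0.15 70 0.24
mill y -0.1 1416 0.334
mill y -0.05 20064 0.402
mill y -0.0 34974 0.435
mill y 0.05 2345 0.401
motor z 0.1 11382 x [0.631 0.7  ] y [0.306 0.743]
motor z 0.15 1208 x [0.63  0.689] y [0.472 0.714]
motor z 0.2 1198 x [0.629 0.684] y [0.472 0.66 ]
motor z 0.25 1235 x [0.629 0.678] y [0.472 0.619]
motor z 0.3 975 x [0.629 0.67 ] y [0.472 0.594]
motor z 0.35 2088 x [0.583 0.666] y [0.472 0.632]
motor z 0.4 5155 x [0.52 0.64] y [0.472 0.681]
motor z 0.45 12317 x [0.514 0.633] y [0.474 0.676]
motor z 0.5 4940 x [0.514 0.636] y [0.472 0.663]
motor z 0.55 4485 x [0.515 0.619] y [0.528 0.597]
motor z 0.6 5964 x [0.521 0.589] y [0.529 0.574]
```

Emit:
move_arm:
  rows:
    - {"translation": [0, 0, -33], "rot": [0, 0, 0], "hand": 1}
    - {"translation": [0, 0, -33], "rot": [0, 0, 0], "hand": 1}
    - {"translation": [0, 0, -33], "rot": [0, 0, 0], "hand": 1}
    - {"translation": [0, 0, -33], "rot": [0, 0, 0], "hand": 1}
    - {"translation": [0, 0, -33], "rot": [0, 0, 0], "hand": 1}
    - {"translation": [0, 0, -33], "rot": [0, 0, 0], "hand": 1}
    - {"translation": [0, 0, -33], "rot": [0, 0, 0], "hand": 1}
    - {"translation": [0, 0, -33], "rot": [0, 0, 0], "hand": 1}

```text
t: 1.57
eef_pos: [0.2057, -0.6419, 0.5738]
ee_rot: [-3.139, 0.0, -2.831]
force: [-0.0, -1.7, 2.2]
width: 0.0396
gripper_force: 0.0
```

```bash
cat >> h.py <<'E'
def go(x,y,z,yawdeg=None,s=None):
    """tool shift cm + rot deg from the current pose to a world TCP target"""
    s=s or arm.get_state(); Rm=rot(s['ee_rot']); t=Rm.T@(np.array([x,y,z])-s['eef_pos'])*100
    r=np.zeros(3) if yawdeg is None else np.degrees((R.from_matrix(Rm).inv()*R.from_euler('xyz',[np.pi,0,np.radians(yawdeg)])).as_rotvec())
    print('pos',np.round(s['eef_pos'],4),'t',round(s['t'],2),'-> tr',t.round(2),'rot',r.round(2),'F',np.round(s['force'],1),'w',round(s['width'],4))
E
python3 -c "
from h import *
go(.45,-.3,.57); go(.45,.1,.57); go(.45,.1,.57,-183.8); print(np.degrees(arm.get_state()['q']))"
```

```text
pos [ 0.2057 -0.6419  0.5738] t 1.57 -> tr [-33.71  25.08   0.34] rot [0. 0. 0.] F [-0.  -1.7  2.2] w 0.0396
pos [ 0.2057 -0.6419  0.5738] t 1.57 -> tr [-45.94  63.17   0.26] rot [0. 0. 0.] F [-0.  -1.7  2.2] w 0.0396
pos [ 0.2057 -0.6419  0.5738] t 1.57 -> tr [-45.94  63.17   0.26] rot [-0.12  0.04 21.6 ] F [-0.  -1.7  2.2] w 0.0396
[-5.56861499e+01  2.11764013e+01  4.37615838e+01  2.04984028e-02
 -1.12461049e+02 -1.65058799e+01]
```

Emit:
move_arm:
  rows:
    - {"translation": [-34, 25, 0], "rot": [0, 0, 0], "hand": 1}
    - {"translation": [-34, 25, 0], "rot": [0, 0, 0], "hand": 1}
    - {"translation": [-34, 25, 0], "rot": [0, 0, 0], "hand": 1}
    - {"translation": [-34, 25, 0], "rot": [0, 0, 0], "hand": 1}
    - {"translation": [-34, 25, 0], "rot": [0, 0, 0], "hand": 1}
    - {"translation": [-34, 25, 0], "rot": [0, 0, 0], "hand": 1}
    - {"translation": [-34, 25, 0], "rot": [0, 0, 0], "hand": 1}
    - {"translation": [-34, 25, 0], "rot": [0, 0, 0], "hand": 1}

```text
t: 2.23
eef_pos: [0.4022, -0.3706, 0.571]
ee_rot: [-3.141, 0.001, -2.831]
force: [1.0, 0.1, -0.1]
width: 0.0001
gripper_force: 0.0
```

```bash
python3 -c "
from h import *
go(.46,-.0,.57); go(.45,.2,.57,-183.8);print(np.degrees(arm.get_state()['q']).round())"
```

```text
pos [ 0.4022 -0.3706  0.571 ] t 2.23 -> tr [-16.84  33.52   0.09] rot [0. 0. 0.] F [ 1.   0.1 -0.1] w 0.0001
pos [ 0.4022 -0.3706  0.571 ] t 2.23 -> tr [-22.    52.87   0.08] rot [-2.00e-02  4.00e-02  2.16e+01] F [ 1.   0.1 -0.1] w 0.0001
[ -22.    7.   24.   -0. -107.  -50.]
```

Emit:
move_arm:
  rows:
    - {"translation": [-20, 45, 0], "rot": [0, 0, 0], "hand": 1}
    - {"translation": [-20, 45, 0], "rot": [0, 0, 0], "hand": 1}
    - {"translation": [-20, 45, 0], "rot": [0, 0, 0], "hand": 1}
    - {"translation": [-20, 45, 0], "rot": [0, 0, 0], "hand": 1}
    - {"translation": [-20, 45, 0], "rot": [0, 0, 0], "hand": 1}
    - {"translation": [-20, 45, 0], "rot": [0, 0, 0], "hand": 1}
    - {"translation": [-20, 45, 0], "rot": [0, 0, 0], "hand": 1}
    - {"translation": [-20, 45, 0], "rot": [0, 0, 0], "hand": 1}

```text
t: 2.9
eef_pos: [0.4367, -0.0393, 0.5711]
ee_rot: [3.142, 0.002, -2.831]
force: [1.6, -0.5, 0.7]
width: 0.0005
gripper_force: 0.0
```

```bash
python3 -c "
from h import *
go(.45,.2,.57); go(.45,.2,.57,-183.8);print(np.degrees(arm.get_state()['q']).round())"
```

```text
pos [ 0.4367 -0.0393  0.5711] t 2.9 -> tr [-8.59 22.38  0.13] rot [0. 0. 0.] F [ 1.6 -0.5  0.7] w 0.0005
pos [ 0.4367 -0.0393  0.5711] t 2.9 -> tr [-8.59 22.38  0.13] rot [2.000e-02 9.000e-02 2.161e+01] F [ 1.6 -0.5  0.7] w 0.0005
[  21.   -5.   12.    0. -107.  -93.]
```

Emit:
move_arm:
  rows:
    - {"translation": [-12, 26, 0], "rot": [0, 0, 0], "hand": 1}
    - {"translation": [-12, 26, 0], "rot": [0, 0, 7], "hand": 1}
    - {"translation": [-12, 26, 0], "rot": [0, 0, 14], "hand": 1}
    - {"translation": [-12, 26, 0], "rot": [0, 0, 21.6], "hand": 1}
    - {"translation": [-12, 26, 0], "rot": [0, 0, 21.6], "hand": 1}
    - {"translation": [-12, 26, 0], "rot": [0, 0, 21.6], "hand": 1}
    - {"translation": [-12, 26, 0], "rot": [0, 0, 21.6], "hand": 1}
    - {"translation": [-12, 26, 12], "rot": [0, 0, 21.6], "hand": 1}

```text
t: 3.57
eef_pos: [0.4745, 0.2457, 0.5338]
ee_rot: [3.135, 0.008, 3.078]
force: [-1.0, -1.3, 0.1]
width: 0.0008
gripper_force: 0.0
```

```bash
python3 -c "
from h import *
go(.49,.22,.25,-183.8);print(np.degrees(arm.get_state()['q']).round())"
```

```text
pos [0.4745 0.2457 0.5338] t 3.57 -> tr [-1.49 -2.66 28.37] rot [0.4  0.45 0.16] F [-1.  -1.3  0.1] w 0.0008
[  48.    4.   16.    0. -102. -142.]
```

Emit:
move_arm:
  rows:
    - {"translation": [-1, -2, 27], "rot": [0, 0, 0], "hand": 1}
    - {"translation": [-1, -2, 27], "rot": [0, 0, 0], "hand": 1}
    - {"translation": [-1, -2, 27], "rot": [0, 0, 0], "hand": 1}
    - {"translation": [-1, -2, 27], "rot": [0, 0, 0], "hand": 1}
    - {"translation": [-1, -2, 27], "rot": [0, 0, 0], "hand": 1}
    - {"translation": [-1, -2, 27], "rot": [0, 0, 0], "hand": 1}
    - {"translation": [-1, -2, 27], "rot": [0, 0, 0], "hand": 1}
    - {"translation": [-1, -2, 27], "rot": [0, 0, 0], "hand": 1}

```text
t: 4.23
eef_pos: [0.478, 0.2163, 0.254]
ee_rot: [-3.136, -0.007, 3.074]
force: [-0.9, -0.5, -0.9]
width: 0.0006
gripper_force: 0.0
```

```bash
python3 - <<'E'
from h import *
go(.49,.22,.25,-183.8)
T=camT('wrist'); img,d=arm.grab_frame('wrist'); cv2.imwrite('pics/w1.png',img[:,:,::-1])
P=cloud(d,'wrist',T)
m=(d>0)&(P[...,2]>.044)&(P[...,2]<.058)&(abs(P[...,0]-.5)<.12)&(abs(P[...,1]-.2)<.12)
c=P[m]; r=cv2.minAreaRect((c[:,:2]*1000).astype(np.float32)); print('tray',r,np.percentile(c[:,2],[5,50,95]))
for l in ['cell_1','deck','tray']:
    for q in arm.pinpoint(l,'wrist')[:6]: print(l,round(q['p'],2),(T[:3,:3]@q['point']+T[:3,3]).round(4))
E
```

```text
pos [0.478  0.2163 0.254 ] t 4.23 -> tr [-1.18  0.45  0.39] rot [-0.31 -0.38 -0.05] F [-0.9 -0.5 -0.9] w 0.0006
tray ((499.25921630859375, 200.66302490234375), (158.23313903808594, 149.130615234375), 86.1661148071289) [0.04852921 0.04985871 0.05108041]
cell_1 0.96 [0.4992 0.2378 0.0523]
cell_1 0.91 [0.4949 0.1653 0.0502]
cell_1 0.87 [0.4537 0.2432 0.0496]
cell_1 0.83 [0.5442 0.1583 0.0497]
cell_1 0.78 [0.5544 0.2352 0.0495]
cell_1 0.73 [0.453  0.1655 0.0498]
deck 0.74 [0.4996 0.2015 0.0493]
tray 0.61 [0.5005 0.1968 0.0021]
```

View pics/w1.png

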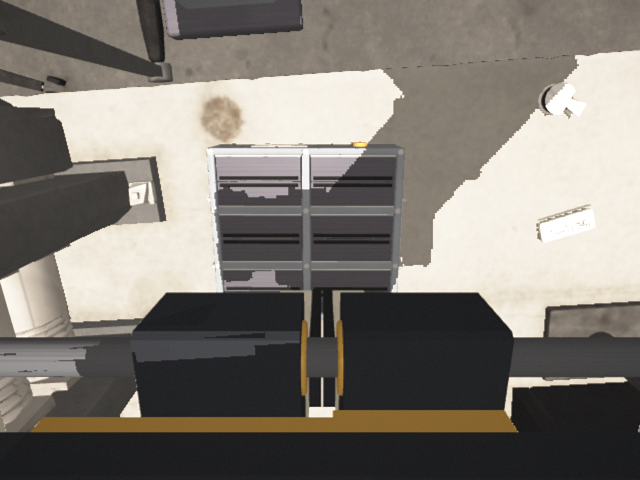

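The wrist view shows the tray spanning (210–400, 145–290) with the box at (566,222) and the loupe at (560,100). The mill at the left stays clear. The tray is at (0.4993, 0.2007), yaw -3.8°. Next I probe cell 2.

```bash
cat >> h.py <<'E'
a=np.radians(-3.83); X=np.array([np.cos(a),np.sin(a)]); Y=np.array([-np.sin(a),np.cos(a)])
def cell(n): return np.array([.4993,.2007])+X*.048*((n-1)%3-1)+Y*.038*(1 if n<4 else -1)
E
python3 -c "
from h import *
go(*cell(2),.08,-183.8)"
```

```text
pos [0.4815 0.2191 0.2614] t 4.43 -> tr [-1.85  2.04 18.15] rot [0.12 0.17 0.03] F [-0.1 -0.1  0.4] w 0.0004
```

Emit:
move_arm:
  rows:
    - {"translation": [-1.85, 2.05, 4], "rot": [0, 0, 0], "hand": 1}
    - {"translation": [-1.85, 2.05, 8], "rot": [0, 0, 0], "hand": 1}
    - {"translation": [-1.85, 2.05, 12], "rot": [0, 0, 0], "hand": 1}
    - {"translation": [-1.85, 2.05, 16], "rot": [0, 0, 0], "hand": 1}
    - {"translation": [-1.85, 2.05, 18.1], "rot": [0, 0, 0], "hand": 1}
    - {"translation": [-1.85, 2.05, 18.1], "rot": [0, 0, 0], "hand": 1}
    - {"translation": [-1.85, 2.05, 18.1], "rot": [0, 0, 0], "hand": 1}

```text
t: 5.02
eef_pos: [0.501, 0.2382, 0.079]
ee_rot: [-3.141, 0.001, 3.076]
force: [0.6, 0.3, 0.7]
width: 0.0001
gripper_force: 0.0
```

```bash
python3 -c "
from h import *
go(*cell(2),.04,-183.8)"
```

```text
pos [0.501  0.2382 0.079 ] t 5.02 -> tr [-0.08  0.05  3.9 ] rot [-0.01  0.04  0.05] F [0.6 0.3 0.7] w 0.0001
```

Emit:
move_arm:
  rows:
    - {"translation": [-0.05, 0, 1], "rot": [0, 0, 0], "hand": 1}
    - {"translation": [-0.05, 0, 2], "rot": [0, 0, 0], "hand": 1}
    - {"translation": [-0.05, 0, 2.8], "rot": [0, 0, 0], "hand": 1}
    - {"translation": [-0.05, 0, 3.5], "rot": [0, 0, 0], "hand": 1}
    - {"translation": [-0.05, 0, 4], "rot": [0, 0, 0], "hand": 1}
    - {"translation": [-0.05, 0, 4.3], "rot": [0, 0, 0], "hand": 1}
    - {"translation": [-0.05, 0, 4.3], "rot": [0, 0, 0], "hand": 1}

```text
t: 5.6
eef_pos: [0.5008, 0.2376, 0.0381]
ee_rot: [-3.141, 0.001, 3.077]
force: [-12.1, -3.7, 36.3]
width: 0.0007
gripper_force: 19.6
```

Cell 2 is full: the tip stopped at 38 mm. Next I step to cell 3, which is 4.8 cm along tool -x.

Emit:
move_arm:
  rows:
    - {"translation": [0, 0, -4], "rot": [0, 0, 0], "hand": 1}
    - {"translation": [0, 0, -4], "rot": [0, 0, 0], "hand": 1}
    - {"translation": [-2.5, 0, -4], "rot": [0, 0, 0], "hand": 1}
    - {"translation": [-4.8, 0, -4], "rot": [0, 0, 0], "hand": 1}
    - {"translation": [-4.8, 0, -4], "rot": [0, 0, 0], "hand": 1}
    - {"translation": [-4.8, 0, -2.8], "rot": [0, 0, 0], "hand": 1}
    - {"translation": [-4.8, 0, -1.6], "rot": [0, 0, 0], "hand": 1}
    - {"translation": [-4.8, 0, -0.7], "rot": [0, 0, 0], "hand": 1}

```text
t: 6.27
eef_pos: [0.5484, 0.2341, 0.0412]
ee_rot: [-3.142, -0.0, 3.075]
force: [-0.2, 0.2, 0.7]
width: 0.0004
gripper_force: 0.7
```

Emit:
move_arm:
  rows:
    - {"translation": [0, 0, 0.4], "rot": [0, 0, 0], "hand": 1}
    - {"translation": [0, 0, 0.6], "rot": [0, 0, 0], "hand": 1}
    - {"translation": [0, 0, 0.6], "rot": [0, 0, 0], "hand": 1}

```text
t: 6.52
eef_pos: [0.5479, 0.2338, 0.0382]
ee_rot: [-3.14, -0.0, 3.076]
force: [-10.7, -4.1, 23.7]
width: 0.0004
gripper_force: 13.7
```

Cell 3 is full. Next are cell 6 (tool y -7.6) and then cell 5 (tool x +4.8), keeping slightly to +y of centre.

Emit:
move_arm:
  rows:
    - {"translation": [0, 0, -4], "rot": [0, 0, 0], "hand": 1}
    - {"translation": [0, 0, -4], "rot": [0, 0, 0], "hand": 1}
    - {"translation": [-0.1, -3.5, -4], "rot": [0, 0, 0], "hand": 1}
    - {"translation": [-0.1, -7, -4], "rot": [0, 0, 0], "hand": 1}
    - {"translation": [-0.1, -7, -4], "rot": [0, 0, 0], "hand": 1}
    - {"translation": [-0.1, -7, -2.8], "rot": [0, 0, 0], "hand": 1}
    - {"translation": [-0.1, -7, -1.6], "rot": [0, 0, 0], "hand": 1}
    - {"translation": [-0.1, -7, -0.7], "rot": [0, 0, 0], "hand": 1}

```text
t: 7.18
eef_pos: [0.5448, 0.1641, 0.0427]
ee_rot: [3.141, 0.0, 3.075]
force: [-0.7, 0.4, 2.6]
width: 0.0006
gripper_force: 0.8
```

Emit:
move_arm:
  rows:
    - {"translation": [0, 0, 0.4], "rot": [0, 0, 0], "hand": 1}
    - {"translation": [0, 0, 0.7], "rot": [0, 0, 0], "hand": 1}
    - {"translation": [0, 0, 0.7], "rot": [0, 0, 0], "hand": 1}

```text
t: 7.43
eef_pos: [0.5443, 0.164, 0.0382]
ee_rot: [-3.14, -0.001, 3.077]
force: [-10.2, -4.2, 26.6]
width: 0.0003
gripper_force: 14.9
```

Cell 6 is full. Next is cell 5.

Emit:
move_arm:
  rows:
    - {"translation": [0, 0, -4], "rot": [0, 0, 0], "hand": 1}
    - {"translation": [0, 0, -4], "rot": [0, 0, 0], "hand": 1}
    - {"translation": [2.5, 0, -4], "rot": [0, 0, 0], "hand": 1}
    - {"translation": [4.8, 0, -4], "rot": [0, 0, 0], "hand": 1}
    - {"translation": [4.8, 0, -4], "rot": [0, 0, 0], "hand": 1}
    - {"translation": [4.8, 0, -2.8], "rot": [0, 0, 0], "hand": 1}
    - {"translation": [4.8, 0, -1.6], "rot": [0, 0, 0], "hand": 1}
    - {"translation": [4.8, 0, -0.7], "rot": [0, 0, 0], "hand": 1}

```text
t: 8.1
eef_pos: [0.4972, 0.168, 0.0428]
ee_rot: [3.141, 0.001, 3.076]
force: [0.8, 0.1, 1.7]
width: 0.0004
gripper_force: 0.8
```

Emit:
move_arm:
  rows:
    - {"translation": [0, 0, 0.4], "rot": [0, 0, 0], "hand": 1}
    - {"translation": [0, 0, 0.7], "rot": [0, 0, 0], "hand": 1}
    - {"translation": [0, 0, 0.7], "rot": [0, 0, 0], "hand": 1}

```text
t: 8.35
eef_pos: [0.4967, 0.1674, 0.0381]
ee_rot: [-3.14, -0.001, 3.077]
force: [-12.0, -1.5, 31.1]
width: 0.0009
gripper_force: 16.8
```

Cell 5 is full. Next is cell 4.

Emit:
move_arm:
  rows:
    - {"translation": [0, 0, -4], "rot": [0, 0, 0], "hand": 1}
    - {"translation": [0, 0, -4], "rot": [0, 0, 0], "hand": 1}
    - {"translation": [2.5, 0, -4], "rot": [0, 0, 0], "hand": 1}
    - {"translation": [4.8, 0, -4], "rot": [0, 0, 0], "hand": 1}
    - {"translation": [4.8, 0, -4], "rot": [0, 0, 0], "hand": 1}
    - {"translation": [4.8, 0, -2.8], "rot": [0, 0, 0], "hand": 1}
    - {"translation": [4.8, 0, -1.6], "rot": [0, 0, 0], "hand": 1}
    - {"translation": [4.8, 0, -0.7], "rot": [0, 0, 0], "hand": 1}

```text
t: 9.02
eef_pos: [0.4494, 0.171, 0.0428]
ee_rot: [3.141, 0.001, 3.076]
force: [-0.1, -0.5, 1.0]
width: 0.0005
gripper_force: 0.8
```

Emit:
move_arm:
  rows:
    - {"translation": [0, 0, 0.4], "rot": [0, 0, 0], "hand": 1}
    - {"translation": [0, 0, 0.7], "rot": [0, 0, 0], "hand": 1}
    - {"translation": [0, 0, 0.7], "rot": [0, 0, 0], "hand": 1}

```text
t: 9.27
eef_pos: [0.449, 0.1705, 0.0381]
ee_rot: [-3.14, -0.0, 3.077]
force: [-12.7, -2.6, 36.5]
width: 0.0004
gripper_force: 19.3
```

Emit:
move_arm:
  rows:
    - {"translation": [0, 0, -4], "rot": [0, 0, 0], "hand": 1}
    - {"translation": [0, 0, -4], "rot": [0, 0, 0], "hand": 1}
    - {"translation": [0, 3.5, -4], "rot": [0, 0, 0], "hand": 1}
    - {"translation": [0, 7, -4], "rot": [0, 0, 0], "hand": 1}
    - {"translation": [0, 7, -4], "rot": [0, 0, 0], "hand": 1}
    - {"translation": [0, 7, -2.8], "rot": [0, 0, 0], "hand": 1}
    - {"translation": [0, 7, -1.6], "rot": [0, 0, 0], "hand": 1}
    - {"translation": [0, 7, -0.7], "rot": [0, 0, 0], "hand": 1}

```text
t: 9.93
eef_pos: [0.4539, 0.2409, 0.0425]
ee_rot: [3.141, 0.0, 3.076]
force: [0.6, -0.4, 0.5]
width: 0.0003
gripper_force: 0.7
```

Emit:
move_arm:
  rows:
    - {"translation": [0, 0, 0.4], "rot": [0, 0, 0], "hand": 1}
    - {"translation": [0, 0, 0.8], "rot": [0, 0, 0], "hand": 1}
    - {"translation": [0, 0, 0.8], "rot": [0, 0, 0], "hand": 1}

```text
t: 10.18
eef_pos: [0.4535, 0.24, 0.0342]
ee_rot: [-3.14, -0.001, 3.075]
force: [0.2, 0.9, -0.6]
width: 0.0003
gripper_force: 1.0
```

Cell 1 is empty: the tip passed 38 mm with no resistance. I rise and go look at the box.

Emit:
move_arm:
  rows:
    - {"translation": [0, 0, -4], "rot": [0, 0, 0], "hand": 1}
    - {"translation": [0, 0, -8], "rot": [0, 0, 0], "hand": 1}
    - {"translation": [0, 3, -11], "rot": [0, 0, 0], "hand": 0}
    - {"translation": [-1, 7, -12], "rot": [0, 0, 0], "hand": 0}
    - {"translation": [-2, 11, -12], "rot": [0, 0, 0], "hand": 0}
    - {"translation": [-3, 15, -12], "rot": [0, 0, 0], "hand": 0}
    - {"translation": [-4, 19, -12], "rot": [0, 0, -7], "hand": 0}
    - {"translation": [-4.5, 19, -12], "rot": [0, 0, -14], "hand": 0}

```text
t: 10.85
eef_pos: [0.5127, 0.4331, 0.1547]
ee_rot: [3.141, 0.002, -2.955]
force: [0.7, -0.2, 0.5]
width: 0.0351
gripper_force: 0.0
```

Emit:
move_arm:
  rows:
    - {"translation": [0, 0, 0], "rot": [0, 0, -3], "hand": 0}
    - {"translation": [0, 0, 0], "rot": [0, 0, -3], "hand": 0}
    - {"translation": [0, 0, 0], "rot": [0, 0, -3], "hand": 0}

```text
t: 11.1
eef_pos: [0.5111, 0.4269, 0.155]
ee_rot: [-3.141, -0.0, -2.913]
force: [-0.1, 0.1, 0.6]
width: 0.0549
gripper_force: 0.0
```

```bash
python3 - <<'E'
from h import *
go(.5145,.441,.15,-166.5)
T=camT('wrist'); img,d=arm.grab_frame('wrist'); cv2.imwrite('pics/w2.png',img[:,:,::-1])
P=cloud(d,'wrist',T)
near=(abs(P[...,0]-.515)<.06)&(abs(P[...,1]-.44)<.06)&(d>0)
m=near&(P[...,2]>.011)&(P[...,2]<.024)
c=P[m]; r=cv2.minAreaRect((c[:,:2]*1000).astype(np.float32)); print('box',len(c),r,np.percentile(c[:,2],[5,50,95]))
for q in arm.pinpoint('stone_box','wrist')[:3]: print(round(q['p'],2),(T[:3,:3]@q['point']+T[:3,3]).round(4))
E
```

```text
pos [0.5111 0.4269 0.155 ] t 11.1 -> tr [-0.65  1.3   0.49] rot [-0.01 -0.02 -0.43] F [-0.1  0.1  0.6] w 0.0549
box 54 ((515.6841430664062, 442.12152099609375), (4.268676280975342, 30.796918869018555), 15.741031646728516) [0.01509058 0.01625366 0.01690825]
0.95 [0.5164 0.4412 0.0042]
```

View pics/w2.png

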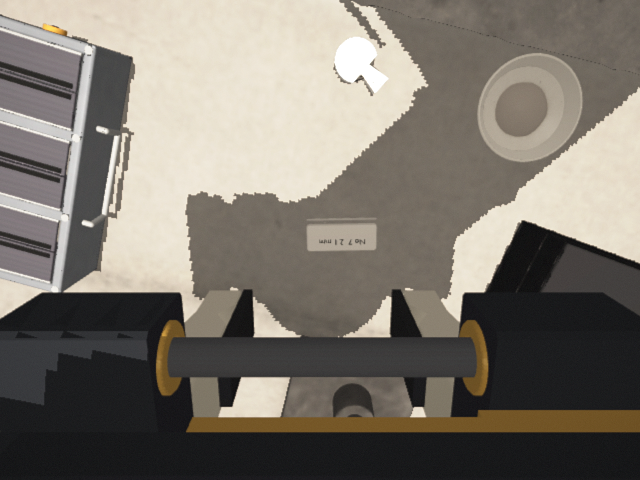

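The box's top shows at about (306–377, 222–251), aligned with the jaws. The loupe is at (360,60) and the dish at (530,105).

```bash
python3 - <<'E'
from h import *
T=camT('wrist'); f,cx,cy=K('wrist')
def ray(u,v,z):
    r=T[:3,:3]@np.array([(u-cx)/f,(v-cy)/f,1]); return (T[:3,3]+r*(z-T[2,3])/r[2])[:2]
img,d=arm.grab_frame('wrist'); g=cv2.cvtColor(img,cv2.COLOR_RGB2GRAY)
sub=g[205:262,295:390]; t,b=cv2.threshold(sub,0,255,cv2.THRESH_OTSU); cs,_=cv2.findContours(b,0,2); c=max(cs,key=cv2.contourArea).reshape(-1,2)+[295,205]
W=np.array([ray(u,v,.016) for u,v in c]); r=cv2.minAreaRect((W*1000).astype(np.float32)); print(t,c.min(0),c.max(0),r)
P=np.array([ray(u,v,.016) for u,v in [(306,224),(376,222),(377,250),(307,251)]]); print(P.round(4),P.mean(0)); e=P[0]-P[1]; print(np.linalg.norm(e),np.degrees(np.arctan2(*e[::-1])))
print('depth box->z',[ (T[:3,:3]@(np.array([(u-cx)/f,(v-cy)/f,1])*d[v,u])+T[:3,3]).round(4) for u,v in [(320,230),(340,245),(365,230),(340,222),(340,200)]])
E
```

```text
135.0 [307 223] [376 250] ((512.5559692382812, 441.07421875), (18.88020896911621, 47.41565704345703), 14.428374290466309)
[[0.5094 0.4157]
 [0.4973 0.4615]
 [0.5163 0.4674]
 [0.528  0.4205]] [0.51274546 0.44126189]
0.04743179329509087 -75.22147768701765
depth box->z [array([0.5136, 0.4263, 0.0073]), array([0.521 , 0.4426, 0.0077]), array([0.5064, 0.4571, 0.0075]), array([5.064e-01, 4.393e-01, 2.000e-04]), array([ 0.4911,  0.4356, -0.0008])]
```

The outline measures only about 47 x 19 mm, not 62 x 26, so I'm taking a closer look.

```bash
python3 - <<'E'
from h import *
img,d=arm.grab_frame('wrist'); c=img[190:275,280:400,::-1].astype(float); c=np.clip((c-60)*1.4,0,255).astype(np.uint8)
a=cv2.resize(c,None,fx=6,fy=6,interpolation=cv2.INTER_NEAREST)
cv2.imwrite('pics/z.png',a)
T=camT('wrist');P=cloud(d,'wrist',T)[...,2]*1000
for v in range(208,262,3): print(v,P[v,296:392:6].round().astype(int))
E
```

```text
208 [ 1  0 -1 -1  0  1  0  1  0 -1  0  1  0 -1  0  1]
211 [ 0 -1  0  1 -1  1  0  0  0  0 -2  0  0 -1 -1  0]
214 [ 0  1  0  0  0  1  0 -1 -1  0  1  0 -1  0  1  0]
217 [0 0 1 0 0 0 0 1 0 0 0 2 1 3 1 1]
220 [  0   0   1   0   1   0   1   1  -1   0   0   0 300   0   0 300]
223 [  1   1  -1   0   4   3 300   6   5   6   6   6   6   5   0   1]
226 [0 1 6 7 7 6 7 8 7 8 7 8 7 8 0 1]
229 [0 0 7 9 8 6 7 7 6 8 7 8 8 7 1 0]
232 [ 1  1  8  8  8  8  8  8  7  6  8  7  8  8 -1  1]
235 [-1  0  7  7  7  8  8  8  7  6  7  9  7  7  1  1]
238 [  1   0   7   8   9   7   7   7 300   6   8   8   7   6   0   0]
241 [ 0  0  7  7  8 16  7  8  7  8 16 16  7  7  0 -1]
244 [-1  0  7  8  7  8  9  7  8  7  6  8  8  9  1  0]
247 [0 0 7 7 7 7 9 8 8 7 7 6 7 7 1 0]
250 [ 0  0  0  6  7 -1  0  0  0  0 -1 -1  0  0  0  1]
253 [ -1   0   1  -1  -1   0   0   1   0   0   0  -1 300   1  -1   1]
256 [ 1 -1  0 -1  1  0  0  0 -1 -1  0  1  0  0  0 -1]
259 [-1  1  0  0  0  1  1  0  0  1  1 -1  1  0  1  0]
```

View pics/z.png

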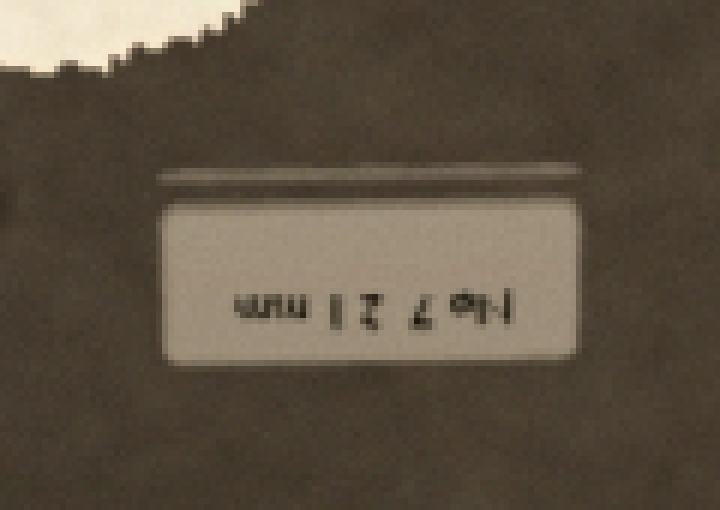

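The white part is an insert at z≈7.5 mm under a clear lid, and the text reads z=16 mm on the lid. So the box's real sides are clear, and it centres at about (0.515, 0.442) with yaw about 14.5°. I'll grasp it lengthwise; the jaw opening should then read about 62 mm.

```bash
python3 -c "
from h import *
go(.5152,.442,.06,-165.5);go(.5152,.442,.020,-165.5)"
```

```text
pos [0.5112 0.4268 0.1555] t 11.3 -> tr [-0.73  1.39  9.55] rot [ 0.02  0.02 -1.39] F [ 0.1  0.3 -0.1] w 0.0707
pos [0.5112 0.4268 0.1555] t 11.3 -> tr [-0.73  1.39 13.55] rot [ 0.02  0.02 -1.39] F [ 0.1  0.3 -0.1] w 0.0707
```

Emit:
move_arm:
  rows:
    - {"translation": [-0.75, 1.4, 3], "rot": [0, 0, -1.4], "hand": 0}
    - {"translation": [-0.75, 1.4, 6], "rot": [0, 0, -1.4], "hand": 0}
    - {"translation": [-0.75, 1.4, 8.5], "rot": [0, 0, -1.4], "hand": 0}
    - {"translation": [-0.75, 1.4, 8.5], "rot": [0, 0, -1.4], "hand": 0}
    - {"translation": [-0.75, 1.4, 8.5], "rot": [0, 0, -1.4], "hand": 0}

```text
t: 11.72
eef_pos: [0.5149, 0.4416, 0.0693]
ee_rot: [-3.14, -0.002, -2.887]
force: [0.5, 0.6, 0.1]
width: 0.0873
gripper_force: 0.0
```

```bash
python3 -c "
from h import *
go(.5152,.442,.020,-165.5)"
```

```text
pos [0.5149 0.4416 0.0693] t 11.72 -> tr [-0.04  0.04  4.93] rot [-0.12 -0.11  0.08] F [0.5 0.6 0.1] w 0.0873
```

Emit:
move_arm:
  rows:
    - {"translation": [0, 0, 2.5], "rot": [0, 0, 0], "hand": 0}
    - {"translation": [0, 0, 4], "rot": [0, 0, 0], "hand": 0}
    - {"translation": [0, 0, 4.95], "rot": [0, 0, 0], "hand": 0}
    - {"translation": [0, 0, 4.95], "rot": [0, 0, 0], "hand": 0.2}
    - {"translation": [0, 0, 4.95], "rot": [0, 0, 0], "hand": 0.4}
    - {"translation": [0, 0, 4.95], "rot": [0, 0, 0], "hand": 0.5}
    - {"translation": [0, 0, 4.95], "rot": [0, 0, 0], "hand": 0.5}
    - {"translation": [0, 0, 4.95], "rot": [0, 0, 0], "hand": 0.5}
  squeeze: 10

```text
t: 12.38
eef_pos: [0.5158, 0.4431, 0.0219]
ee_rot: [3.14, 0.002, -2.886]
force: [-0.0, -0.7, 4.0]
width: 0.062
gripper_force: 10.0
```

Emit:
move_arm:
  rows:
    - {"translation": [0, 0, 0], "rot": [0, 0, 0], "hand": 0.5}
    - {"translation": [0, 0, 0], "rot": [0, 0, 0], "hand": 0.5}
    - {"translation": [0, 0, 0], "rot": [0, 0, 0], "hand": 0.5}

```text
t: 12.63
eef_pos: [0.5159, 0.4431, 0.0219]
ee_rot: [3.141, 0.002, -2.886]
force: [-1.0, -0.5, 7.2]
width: 0.0621
gripper_force: 10.0
```

Width is 62 mm, so the box is held. Lift and carry it to above cell 1.

Emit:
move_arm:
  rows:
    - {"translation": [0, 0, -2], "rot": [0, 0, 0], "hand": 0.5}
    - {"translation": [0, 0, -5], "rot": [0, 0, 0], "hand": 0.5}
    - {"translation": [0, 0, -8.5], "rot": [0, 0, 0], "hand": 0.5}
    - {"translation": [0, 0, -10], "rot": [0, 0, 4], "hand": 0.5}
    - {"translation": [0, -2, -10], "rot": [0, 0, 9], "hand": 0.5}
    - {"translation": [0, -5, -10], "rot": [0, 0, 14], "hand": 0.5}
    - {"translation": [0, -8, -10], "rot": [0, 0, 18.3], "hand": 0.5}
    - {"translation": [0, -10, -10], "rot": [0, 0, 18.3], "hand": 0.5}

```text
t: 13.3
eef_pos: [0.5405, 0.3437, 0.1208]
ee_rot: [-3.142, -0.0, 3.072]
force: [0.5, -0.6, -0.6]
width: 0.0621
gripper_force: 10.0
```

```bash
python3 -c "
from h import *
go(*cell(1),.10,-183.83)"
```

```text
pos [0.5405 0.3437 0.1208] t 13.3 -> tr [  7.92 -10.77   2.08] rot [-0.   -0.01 -0.16] F [ 0.5 -0.6 -0.6] w 0.0621
```

Emit:
move_arm:
  rows:
    - {"translation": [2, -3, 0], "rot": [0, 0, -0.2], "hand": 0.5}
    - {"translation": [4, -6, 0], "rot": [0, 0, -0.2], "hand": 0.5}
    - {"translation": [6.5, -9, 0.5], "rot": [0, 0, -0.2], "hand": 0.5}
    - {"translation": [7.9, -10.5, 1], "rot": [0, 0, -0.2], "hand": 0.5}
    - {"translation": [7.9, -10.5, 1.5], "rot": [0, 0, -0.2], "hand": 0.5}
    - {"translation": [7.9, -10.5, 1.5], "rot": [0, 0, -0.2], "hand": 0.5}
    - {"translation": [7.9, -10.5, 1.5], "rot": [0, 0, -0.2], "hand": 0.5}

```text
t: 13.88
eef_pos: [0.4554, 0.2465, 0.106]
ee_rot: [3.141, 0.001, 3.081]
force: [0.4, 0.3, 0.9]
width: 0.0618
gripper_force: 10.0
```

```bash
python3 - <<'E'
from h import *
go(*cell(1),.0725,-183.83)
T=camT('wrist'); img,d=arm.grab_frame('wrist'); cv2.imwrite('pics/w3.png',img[:,:,::-1])
E
```

```text
pos [0.4554 0.2465 0.106 ] t 13.88 -> tr [ 0.12 -0.48  3.35] rot [0.04 0.05 0.35] F [0.4 0.3 0.9] w 0.0618
```

View pics/w3.png

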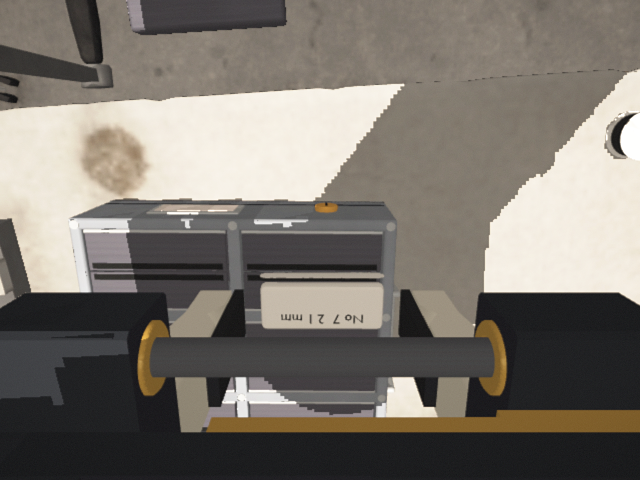

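The box is held level, with its insert at (262–382, 280–328). Now I check where it sits in the jaws.

```bash
python3 - <<'E'
from h import *
s=arm.get_state(); T=camT('wrist'); f,cx,cy=K('wrist')
def ray(u,v,z):
    r=T[:3,:3]@np.array([(u-cx)/f,(v-cy)/f,1]); return (T[:3,3]+r*(z-T[2,3])/r[2])
for p in [(262,282),(382,282),(382,328),(262,328),(322,304.5)]:
    q=ray(*p,s['eef_pos'][2]-.0144); print((rot(s['ee_rot']).T@(q-s['eef_pos'])*1000).round(1))
q=ray(322,318,s['eef_pos'][2]-.006); print('text',(rot(s['ee_rot']).T@(q-s['eef_pos'])*1000).round(1))
go(*cell(1),.0725,-183.83)
E
```

```text
[ 12.1 -23.2  14.4]
[12.1 24.2 14.4]
[-8.  25.  14.4]
[ -8.  -24.   14.4]
[ 2.5  0.5 14.4]
text [0.7 0.5 6. ]
pos [0.4557 0.2469 0.106 ] t 13.93 -> tr [ 0.15 -0.52  3.35] rot [0.04 0.05 0.36] F [ 0.6 -0.1 -1.6] w 0.0617
```

Emit:
move_arm:
  rows:
    - {"translation": [0, -0.5, 0.5], "rot": [0, 0, 0.35], "hand": 0.5}
    - {"translation": [0, -0.5, 1.5], "rot": [0, 0, 0.35], "hand": 0.5}
    - {"translation": [0, -0.5, 2.3], "rot": [0, 0, 0.35], "hand": 0.5}
    - {"translation": [0, -0.5, 2.9], "rot": [0, 0, 0.35], "hand": 0.5}
    - {"translation": [0, -0.5, 3.3], "rot": [0, 0, 0.35], "hand": 0.5}
    - {"translation": [0, -0.5, 3.3], "rot": [0, 0, 0.35], "hand": 0.5}
    - {"translation": [0, -0.5, 3.3], "rot": [0, 0, 0.35], "hand": 0.5}

```text
t: 14.52
eef_pos: [0.4546, 0.241, 0.0721]
ee_rot: [-3.141, -0.0, 3.075]
force: [0.9, 0.3, -0.2]
width: 0.0621
gripper_force: 10.0
```

```bash
python3 -c "
from h import *
go(*cell(1),.0722,-183.83)"
```

```text
pos [0.4546 0.241  0.0721] t 14.52 -> tr [ 0.07  0.08 -0.01] rot [-0.05 -0.03 -0.  ] F [ 0.9  0.3 -0.2] w 0.0621
```

Emit:
move_arm:
  rows:
    - {"translation": [0, 0.05, 0], "rot": [0, 0, 0], "hand": 0.27}
    - {"translation": [0, 0.05, 0], "rot": [0, 0, 0], "hand": 0.2}
    - {"translation": [0, 0.05, 0], "rot": [0, 0, 0], "hand": 0.15}
    - {"translation": [0, 0.05, 0], "rot": [0, 0, 0], "hand": 0.15}
    - {"translation": [0, 0.05, 0], "rot": [0, 0, 0], "hand": 0.15}
    - {"translation": [0, 0.05, -2], "rot": [0, 0, 0], "hand": 0.15}
    - {"translation": [0, 0.05, -5], "rot": [0, 0, 0], "hand": 0.15}
    - {"translation": [0, 0.05, -6], "rot": [0, 0, 0], "hand": 1}

```text
t: 15.18
eef_pos: [0.4559, 0.2425, 0.1358]
ee_rot: [3.139, 0.003, 3.075]
force: [0.4, 1.5, 1.2]
width: 0.0711
gripper_force: 0.0
```

Emit:
move_arm:
  rows:
    - {"translation": [0, 0, 0], "rot": [0, 0, 0], "hand": 1}
    - {"translation": [0, 0, 0], "rot": [0, 0, 0], "hand": 1}
    - {"translation": [0, 0, 0], "rot": [0, 0, 0], "hand": 1}
    - {"translation": [0, 0, 0], "rot": [0, 0, 0], "hand": 1}
    - {"translation": [0, 0, 0], "rot": [0, 0, 0], "hand": 1}
    - {"translation": [0, 0, 0], "rot": [0, 0, 0], "hand": 1}

```text
t: 15.68
eef_pos: [0.4544, 0.2413, 0.1317]
ee_rot: [-3.14, -0.001, 3.074]
force: [-0.3, -0.3, 0.4]
width: 0.0332
gripper_force: 0.0
```

```bash
python3 - <<'E'
from h import *
s=arm.get_state(); T=camT('wrist'); f,cx,cy=K('wrist')
img,d=arm.grab_frame('wrist'); cv2.imwrite('pics/w4.png',img[:,:,::-1])
P=cloud(d,'wrist',T); c=cell(1)
m=(d>0)&(abs(P[...,0]-c[0])<.04)&(abs(P[...,1]-c[1])<.045)&(P[...,2]>.054)&(P[...,2]<.0625)
q=P[m]; print(len(q),'insert',cv2.minAreaRect((q[:,:2]*1000).astype(np.float32)),np.percentile(q[:,2],[5,50,95]))
for n in ('wrist',):
  for r in arm.pinpoint('stone_box',n)[:3]: print(round(r['p'],2),(T[:3,:3]@r['point']+T[:3,3]).round(4))
print(c); go(*c,.085,-183.83)
E
```

```text
3250 insert ((451.75909423828125, 241.51405334472656), (49.56706237792969, 23.689001083374023), 86.60176849365234) [0.05541874 0.05714767 0.0582784 ]
0.95 [0.4528 0.2398 0.0505]
[0.45394546 0.24182136]
pos [0.4545 0.2414 0.132 ] t 15.78 -> tr [0.06 0.04 4.7 ] rot [-0.04 -0.03 -0.01] F [-1.   0.1 -0.5] w 0.0251
```

View pics/w4.png

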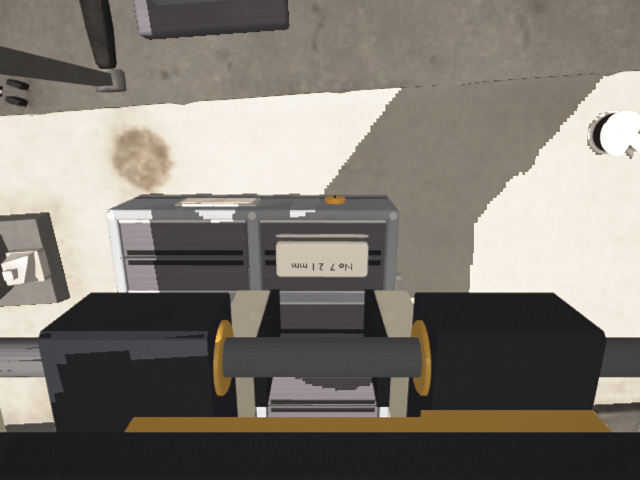

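The box lies level and centred on cell 1's shutters, insert at (276–368, 241–277). I bring the closed fingertip down over it, then press.

Emit:
move_arm:
  rows:
    - {"translation": [0.15, 0, 0], "rot": [0, 0, 0], "hand": 1}
    - {"translation": [0.15, 0, 0], "rot": [0, 0, 0], "hand": 1}
    - {"translation": [0.15, 0, 1], "rot": [0, 0, 0], "hand": 1}
    - {"translation": [0.15, 0, 2.5], "rot": [0, 0, 0], "hand": 1}
    - {"translation": [0.15, 0, 4], "rot": [0, 0, 0], "hand": 1}
    - {"translation": [0.15, 0, 4.7], "rot": [0, 0, 0], "hand": 1}
    - {"translation": [0.15, 0, 4.7], "rot": [0, 0, 0], "hand": 1}
    - {"translation": [0.15, 0, 4.7], "rot": [0, 0, 0], "hand": 1}

```text
t: 16.45
eef_pos: [0.4531, 0.2415, 0.0851]
ee_rot: [-3.141, -0.001, 3.075]
force: [0.3, 0.0, -0.6]
width: 0.0006
gripper_force: 0.0
```

Emit:
move_arm:
  rows:
    - {"translation": [0, 0, 0.4], "rot": [0, 0, 0], "hand": 1}
    - {"translation": [0, 0, 0.8], "rot": [0, 0, 0], "hand": 1}
    - {"translation": [0, 0, 1.2], "rot": [0, 0, 0], "hand": 1}
    - {"translation": [0, 0, 1.6], "rot": [0, 0, 0], "hand": 1}
    - {"translation": [0, 0, 2], "rot": [0, 0, 0], "hand": 1}
    - {"translation": [0, 0, 2.4], "rot": [0, 0, 0], "hand": 1}
    - {"translation": [0, 0, 2.8], "rot": [0, 0, 0], "hand": 1}

```text
t: 17.03
eef_pos: [0.4529, 0.2415, 0.0568]
ee_rot: [-3.141, -0.0, 3.074]
force: [0.1, 0.7, 0.4]
width: 0.0004
gripper_force: 0.1
```

Emit:
move_arm:
  rows:
    - {"translation": [0, 0, 0.4], "rot": [0, 0, 0], "hand": 1}
    - {"translation": [0, 0, 0.8], "rot": [0, 0, 0], "hand": 1}
    - {"translation": [0, 0, 1.2], "rot": [0, 0, 0], "hand": 1}
    - {"translation": [0, 0, 1.5], "rot": [0, 0, 0], "hand": 1}
    - {"translation": [0, 0, 1.8], "rot": [0, 0, 0], "hand": 1}
    - {"translation": [0, 0, 2], "rot": [0, 0, 0], "hand": 1}
    - {"translation": [0, 0, 2], "rot": [0, 0, 0], "hand": 1}

```text
t: 17.62
eef_pos: [0.4531, 0.2416, 0.0383]
ee_rot: [-3.141, 0.0, 3.075]
force: [-4.1, -2.1, 11.6]
width: 0.0006
gripper_force: 7.3
```

It is seated on the floor: it stopped at 38.3 mm, the same height as the full cells. I withdraw and check.

Emit:
move_arm:
  rows:
    - {"translation": [0, 0, 0.05], "rot": [0, 0, 0], "hand": 1}
    - {"translation": [0, 0, 0.05], "rot": [0, 0, 0], "hand": 1}
    - {"translation": [0, 0, -1.5], "rot": [0, 0, 0], "hand": 1}
    - {"translation": [0, 0, -4], "rot": [0, 0, 0], "hand": 1}
    - {"translation": [0, 0, -8], "rot": [0, 0, 0], "hand": 1}
    - {"translation": [0, 0, -12], "rot": [0, 0, 0], "hand": 1}
    - {"translation": [0, 0, -13], "rot": [0, 0, 0], "hand": 1}
    - {"translation": [0, 0, -13], "rot": [0, 0, 0], "hand": 1}

```text
t: 18.28
eef_pos: [0.4548, 0.2433, 0.1715]
ee_rot: [3.136, 0.005, 3.075]
force: [0.5, 1.1, 0.2]
width: 0.0003
gripper_force: 0.0
```

```bash
python3 - <<'E'
from h import *
T=camT('wrist'); img,d=arm.grab_frame('wrist'); cv2.imwrite('pics/w5.png',img[:,:,::-1])
P=cloud(d,'wrist',T); c=cell(1)
q=P[(d>0)&(np.hypot(P[...,0]-c[0],P[...,1]-c[1])<.015)&(P[...,2]<.1)]; print(len(q),np.percentile(q[:,2],[2,50,98]))
go(*c,.2)
E
```

```text
1658 [0.04838512 0.04980133 0.05123301]
pos [0.4539 0.2425 0.1693] t 18.33 -> tr [-0.02 -0.05 -3.07] rot [0. 0. 0.] F [ 0.3 -0.8 -0.2] w 0.0006
```

View pics/w5.png

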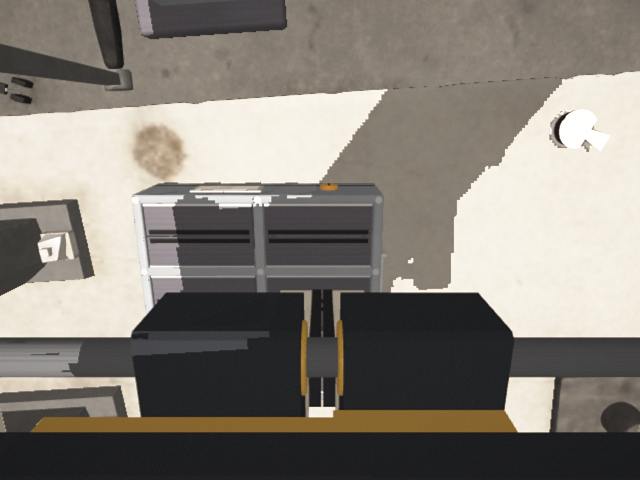

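The shutters over cell 1, at (268–378, 205–265), are shut and level with the deck at 49.8 mm. The loupe is undisturbed and nothing touches the robot.

```bash
python3 -c "
from station import arm
print(arm.job_done())"
```

```text
the job is handed in; nothing more can be done
None
```

I put the stone box in cell 1, the only empty cell, pressed it down to the floor with its shutters closed above it, and handed the job in at about 18 s; no verdict came back.

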